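Lay the covering board on the pile by feel and let the press down on it

TASK

Take the covering board by its grip and lay it flat on the pile in the pressing box, under the raised press plate: the pile is higher or lower each time, so go down until you feel it and only then let go, without dropping the board or ramming it. Then lift the pawl clear of its toothed wheel and hold it up until the press plate has sunk onto the board, and drop the pawl back onto the wheel. Leave the other things alone.

Things in the scene. Friction and masses are not known exactly. Their poses are not given: they have to be found in the camera images.
- press: grey bench press fixed to the table, 205 x 190 mm, 370 high. Origin on the table under the middle of its pressing box; x from the open front to the column at the back, y to its left, z up. Head: x = -50 to 127 mm, y = +-38, z = 175 to 255. Ratchet wheel and pawl on its left side (y = 46 to 102), hand star (arms of 82 mm) on its right at y = -62. Its open front is turned to the right
- bed: bottom of the pressing box, with the pile on it; origin and axes as the press's, whatever the pile's height. Steel box open to the front: inner side faces y = +-72 mm (from x = -55), back wall x = 62, walls up to z = 78; front lip (x = -61 to -56) only up to z = 36. Pile of pale boards, 106 x 130 mm, level, centred, rigid; its top is anywhere from z = 42 to 72
- platen: steel press plate, 100 x 120 x 14 mm, origin in the middle of its underside, 140 mm above the table while up, straight over the pile. An upright tool at the grip of a board lying in the box strikes plate and head, whose fronts are both at press x = -50 mm; a tool whose upper end leans 20 to 45 degrees out of the box (to press -x) clears them, so take the board leaning that way
- board: covering board: brown wooden panel 108 (x) x 134 (y) x 12 mm, 0.11 to 0.22 kg, flat on the table. Origin in the middle of the panel's underside, z up. Before its -x edge stands a dark upright grip, 28 mm long (x = -92 to -64), 16 wide (y), 46 high from the underside. In the box its axes are those of the press: the grip sticks out at the open front
- grip (a point): where to pinch the board's grip (fingers closing along the board's y): 78 mm in front of the panel's middle, 34 mm above the underside; axes as the board's
- ram (a joint): how far the press plate has come down, m: 0 at the top, held there by the pawl. While the pawl is clear it sinks by its weight (9 N) at about 4 cm/s, turning the wheel, until it meets something (the board on the pile: at 0.056 to 0.086); a pawl dropped too early catches it again
- pawl (a joint): angle of the pawl, rad: 0 engaged in the toothed wheel, at most 0.8 when lifted; clear of the teeth above 0.15. Its weight and a weak spring drop it back; lying on the wheel it reads 0 to 0.13, as the teeth happen to stand. Its pivot is 72 mm in front of the pin (press -x) and 6 mm lower; lifting takes 2 to 5 N at the pin
- pawl_pin (a point): middle of the pawl's finger pin: level, round, 10 mm thick, along the press's y, free for 40 mm, on the left side of the press, near the robot, 251 mm above the table (press x = 63, y = 80 mm); axes as the pawl's, those of the press when engaged. Raised by 20 mm it moves 4 mm to the front on its arc
- desk_stapler: bystander: blue desk stapler, 38 x 142 x 48 mm, origin under its middle
- scoop: bystander: wooden herb scoop lying on the table, 64 x 190 x 30 mm, origin under its middle
- ink_pad: bystander: flat ink pad box, 78 x 114 x 16 mm, origin under its middle
- rubber_stamp: bystander: wooden hand stamp standing on the table, 23 x 52 x 61 mm, origin under its middle
Things that resemble listed ones, but are neither listed nor needed, are in the scene too. Of the things that look like the bed, take the one that is farthest to the robot's left at the start.

How it is judged (in metres and radians):
On the way, in this order (a step that is already met when the one before it is completed fails the run):
1. the board, still held in the fingers and in its place, has been brought into touch with the pile, the press plate still up (contact force between board and bed above 0.3 N and contact force between the fingers and board above 1 N and horizontal distance between board and bed below 0.015 m and value of joint ram below 0.015 m), for 0.04 s.
2. the board lies flat on the pile, let go, the press plate still up (contact force between the fingers and board below 0.05 N and contact force between board and bed above 0.3 N and horizontal distance between board and bed below 0.015 m and angle between board's own z axis and vertical below 0.05 rad and value of joint ram below 0.015 m), for 0.2 s.
3. the pawl is lifted clear and the press plate has sunk onto the board (value of joint pawl above 0.16 rad and contact force between platen and board above 2 N), for 0.1 s.
At the end, for the whole second after the job is handed in: the board lies still and flat (within 3 degrees) on the pile, its middle within 15 mm of the middle of the bed and square to the press within 7 degrees, grip to the front; the press plate rests on it with its weight; the pawl lies on the wheel (below 0.15 rad) (horizontal distance between board and bed below 0.015 m and angle between the x axis of board and the x axis of press, either way round below 0.12 rad and x of grip in the frame of press below 0 m and angle between board's own z axis and vertical below 0.05 rad and contact force between board and bed above 3 N and contact force between platen and board above 3 N and value of joint pawl below 0.15 rad and linear speed of board below 0.02 m/s); the robot touches nothing.
It fails at once if the board was dropped (falling out of the fingers faster than 0.3 m/s, about 5 mm of fall) (contact force between the fingers and board below 0.01 N and linear speed of board above 0.3 m/s).
It fails at once if the held board was rammed onto the pile with more than 40 N (contact force between board and bed above 40 N and contact force between the fingers and board above 0.5 N).
It fails at once if the stapler, the scoop, the ink pad or the hand stamp was shifted by more than 30 mm (distance of any of desk_stapler, scoop, ink_pad, rubber_stamp from where it was at the start of the episode above 0.03 m).
It also fails if it takes over 56 s, if anything falls off the work surface, if the arm or the gripper's body presses on something with over 40 N, if the wrist force passes 120 N, or if a joint passes its speed limit or range.

ROBOT

A 6-joint arm with a two-finger parallel gripper is mounted at the origin on a cart in front of the work surface, level with it; the furniture and walls round the work are solid. World frame = base frame: x ahead of the robot, y to its left, z up, the work surface at z = 0. Lengths are in mm, angles in rad, forces in N, time in s.
With the tool pointing down it reaches from about 425 to 950 mm from the base axis. Payload 3.5 kg.
Tool frame: the origin (TCP) lies between the finger pads; the fingertips stand robot.tips_ahead ahead of it and the grasp point (between the pads) is the TCP (robot.tips_ahead is the distance from the TCP to the fingertips, in mm); z points along the fingers, y is the line along which they close (so a half turn about z gives the same grasp; the last joint's range is limited). The gripper opens to 85 mm and grips with 20 to 120 N. Pads are 22 mm wide; open, the fingers measure 114 mm over their backs; the gripper's body (76 mm by 85 mm) begins 54 mm behind the grasp point. The pads swing forward as they close: fully open they stand 13 mm farther back than shut.
Start: joints at [-1.499, 0.286, 1.577, -0, 1.279, -0.15], TCP at [148.516, -658.445, 250.325] pointing down, gripper open.
Joint ranges: [-2.77, 2.77], [-0.9, 2.22], [0.21, 2.48], [-1.53, 4.67], [0.24, 2.81], [-2.84, 2.84]. Speed limits (rad/s): [2.79, 2.79, 3.14, 3.14, 3.14, 3.14].

INTERFACE

Orientations are given as a unit quaternion [x, y, z, w].
In Python, from plant import robot gives the robot as it stands.
- The arm moves only by the shell command python3 -m handwheel 'ROWS' [FORCE]. ROWS is JSON, a list of rows, each a list of 7 numbers: the finger opening in mm, from 0 to 85.4, then the shift along the world's x, y, z in units of 40 mm (1.0 is 40 mm), then the turn, a rotation vector about the world's x, y, z in units of 6 degrees (1.0 is 6 degrees). In form: [[fingers, tx, ty, tz, rx, ry, rz], ...]. A call has 1 to 12 rows; each row is the pose to reach, as a shift and turn from the pose commanded when the call began; what a row does not reach only later rows make up. A row lasts 1/12 s, in which the tool goes at most 41.7 mm and 7.16 degrees, less where a joint would pass 70% of its speed; a pose out of reach is approached as far as the arm can. A call with a gripper value outside its range is refused whole. The fingers move at their own pace and stop on an object; FORCE is the grip in N (left out, the last holds). Time passes only in rows, so rows that repeat a pose let the fingers close. It gives the time, the measured TCP pose, the force, the opening and the grip force at its end, in the units of the state.
- robot.sense(): the state, without advancing time (a new reading comes with each control period).
- robot.capture(name): name is "side" or "top"; returns the picture (384x512x3 uint8, blue, green, red); there is no depth.
- robot.calibration(name): a dict with "fx", "fy", "cx", "cy" (pixels), "distortion" ([k1, k2, p1, p2, k3] as OpenCV has them; the pictures are not rectified), "extrinsics" (4x4, takes a point from camera to world coordinates). Camera axes: x right, y up, looking along -z (the intrinsics and any distortion apply to the point x, -y, -z); pixel columns grow to the right and rows downward; lengths in mm; the calibration is good to about 2 mm. A picture is of the moment at which its call begins. calibration takes no time and is no camera call.
- robot.close_job(): hands the job in; it is judged then, once.
The state is a dict: "clock": time; "q": joint angles; "dq": joint speeds; "tau": joint torques, N m; "tool_pos": TCP position; "ee_rot": TCP orientation; "contact_force": force on the tool from outside, world axes, zero at the start; "torque": the same for the moment, N m; "finger_gap": finger opening in mm; "gripper_force": force on a finger pad.
Only numpy, scipy, OpenCV 4.12 (cv2) and the standard library are available. Lean on these libraries where they do the work, as an engineer would, in place of code of your own. Each camera call takes 0.05 s, during which the arm holds its last target. There are 200 camera calls.

## Working session

There is one attempt and no reset: what is moved stays moved. The work goes in short steps, Python scripts to look and compute and a shell command to move; the robot and the scene stay as the last step left them, time stands still between calls to the robot, and variables do not carry over. Pictures are saved under pics/ and viewed, at most 10 in all, crops included, and the job is handed in when it is done.

```bash
mkdir -p pics; ls; python3 - <<'E'
from plant import robot
import cv2
for n in("side","top"):
    cv2.imwrite(f"pics/{n}0.png",robot.capture(n)); c=robot.calibration(n); print(n,c)
print(robot.sense(),robot.tips_ahead)
E
```

```text
pics
side {'fx': 426.3724957065043, 'fy': 426.3724957065043, 'cx': 257.9854496685011, 'cy': 192.11669660406423, 'distortion': array([0.0402069, 0.       , 0.       , 0.       , 0.       ]), 'extrinsics': array([[-9.95521926e-01,  6.63282185e-02, -6.73547425e-02,
         4.69916744e+02],
       [-9.44150195e-02, -6.62386509e-01,  7.43189018e-01,
         8.66806482e+02],
       [ 4.67953080e-03,  7.46220262e-01,  6.65682674e-01,
         9.19797615e+02],
       [ 0.00000000e+00,  0.00000000e+00,  0.00000000e+00,
         1.00000000e+00]])}
top {'fx': 408.43571226986364, 'fy': 408.43571226986364, 'cx': 258.4945611971112, 'cy': 197.68749341084953, 'distortion': array([-0.09922189,  0.        ,  0.        ,  0.        ,  0.        ]), 'extrinsics': array([[ 2.02124718e-02,  9.84452629e-01, -1.74483457e-01,
         3.07113924e+02],
       [-9.99666200e-01,  1.70908130e-02, -1.93750695e-02,
         4.05251911e+01],
       [-1.60917739e-02,  1.74816833e-01,  9.84469466e-01,
         1.48043095e+03],
       [ 0.00000000e+00,  0.00000000e+00,  0.00000000e+00,
         1.00000000e+00]])}
{'clock': 0.1, 'q': array([-1.49899142e+00,  2.87144234e-01,  1.57804756e+00,  4.56805195e-05,
        1.27862886e+00, -1.50030531e-01]), 'dq': array([ 2.75770857e-03, -1.20569161e-03, -4.11736523e-03,  2.27703287e-03,
        5.18474774e-05,  2.02561383e-03]), 'tau': array([ 1.07969925e-03, -4.07299268e+01, -2.93698257e+01, -1.12302066e-04,
        3.45508182e-03, -4.23640270e-07]), 'tool_pos': array([ 148.49153151, -657.88538303,  249.03150667]), 'ee_rot': array([ 9.93855048e-01,  1.10683795e-01,  6.54087153e-05, -1.11229005e-03]), 'contact_force': array([-0.20800125,  0.33317366, -0.21085904]), 'torque': array([-0.02732585,  0.01299027, -0.00805093]), 'gripper_force': 0.0, 'finger_gap': 85.37262567519922} 19.0
```

View pics/side0.png

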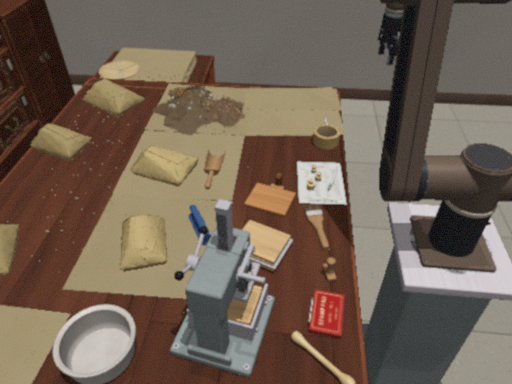

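View pics/top0.png

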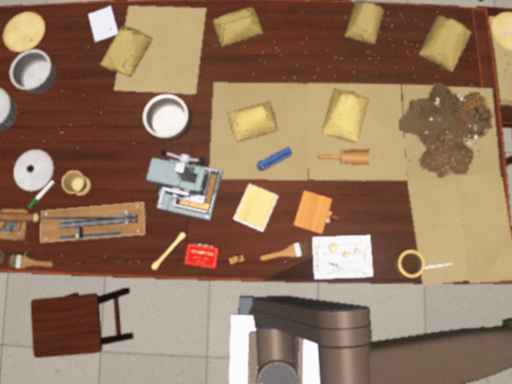

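The side view shows the press around (230,290), the board at (270,198) with its grip at (279,180), and a decoy pile at (265,243). In the top view the press is at (188,187), the board at (314,212) with its grip at (335,217), and the decoy at (257,207). I'll zoom in on both.

```bash
python3 - <<'E'
import cv2
a=cv2.imread("pics/top0.png")[140:250,140:350]; b=cv2.imread("pics/side0.png")[165:375,165:305]
cv2.imwrite("pics/ctop.png",cv2.resize(a,None,fx=3.8,fy=3.8,interpolation=cv2.INTER_CUBIC))
cv2.imwrite("pics/cside.png",cv2.resize(b,None,fx=2.85,fy=2.85,interpolation=cv2.INTER_CUBIC))
E
```

```text
(no output)
```

View pics/ctop.png

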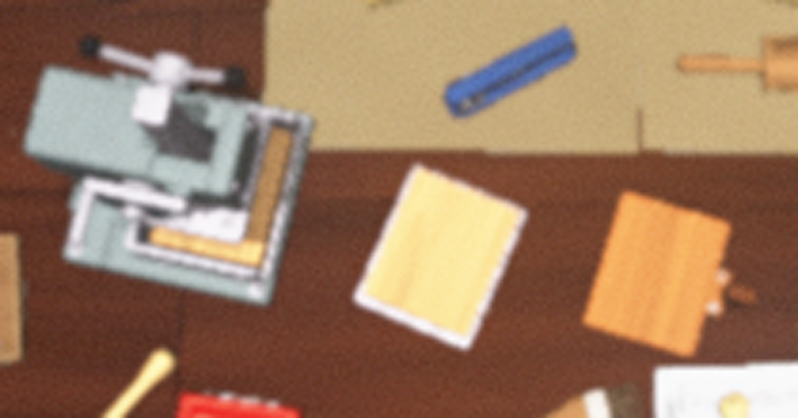

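View pics/cside.png

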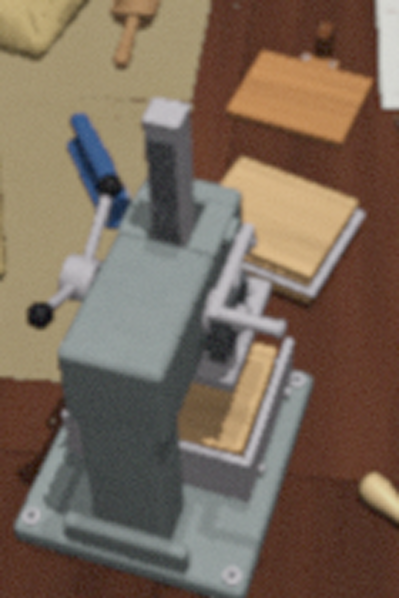

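The board corners in the top crop are (625,192), (731,225), (692,355) and (585,322), with the grip to the right. The pawl pin in the top crop runs from (88,185) to (72,255). Next come sharper views of the press and a board fit from its colour mask.

```bash
cat > h.py <<'E'
import numpy as np, cv2
from plant import robot
def cam(n):
    c=robot.calibration(n); K=np.array([[c["fx"],0,c["cx"]],[0,c["fy"],c["cy"]],[0,0,1]]); E=c["extrinsics"]; R=E[:3,:3]@np.diag([1,-1,-1.]); return K,c["distortion"],R,E[:3,3]
def rays(n,px):
    K,d,R,t=cam(n); u=cv2.undistortPoints(np.array(px,float).reshape(-1,1,2),K,d)[:,0]
    return t,np.c_[u,np.ones(len(u))]@R.T
def onz(n,px,z):
    t,r=rays(n,px); return t+r*((z-t[2])/r[:,2])[:,None]
def proj(n,P):
    K,d,R,t=cam(n); return cv2.projectPoints(np.array(P,float).reshape(-1,3),cv2.Rodrigues(R.T)[0],-R.T@t,K,d)[0][:,0]
def avg(n,k=4): return np.mean([robot.capture(n).astype(float) for _ in range(k)],0)
E
python3 - <<'E'
from h import *
for n,(x0,y0,w,h),s in(("top",(143,146,82,75),7.5),("side",(170,195,110,175),3.4)):
    im=avg(n); np.save(f"avg_{n}.npy",im)
    cv2.imwrite(f"pics/z{n}.png",cv2.resize(im[y0:y0+h,x0:x0+w].clip(0,255).astype('uint8'),None,fx=s,fy=s,interpolation=cv2.INTER_LANCZOS4))
    hsv=cv2.cvtColor(im.astype('uint8'),cv2.COLOR_BGR2HSV)
    m=cv2.inRange(hsv,(8,140,130),(16,255,255))
    for c in cv2.findContours(m,0,1)[0]:
        if cv2.contourArea(c)>250:
            print(n,cv2.contourArea(c),cv2.minAreaRect(c))
            P=onz(n,c[:,0,:],12)[:,:2].astype('float32'); r=cv2.minAreaRect(P); print(r, cv2.boxPoints(r).round(1).tolist())
E
```

```text
top 1205.0 ((317.4403991699219, 213.03213500976562), (42.24013900756836, 38.69618225097656), 16.699241638183594)
((514.9029541015625, -145.5771026611328), (152.82398986816406, 142.57510375976562), 73.78546905517578) [[425.1000061035156, -199.0], [562.0, -238.89999389648438], [604.7000122070312, -92.0999984741211], [467.79998779296875, -52.29999923706055]]
```

View pics/ztop.png

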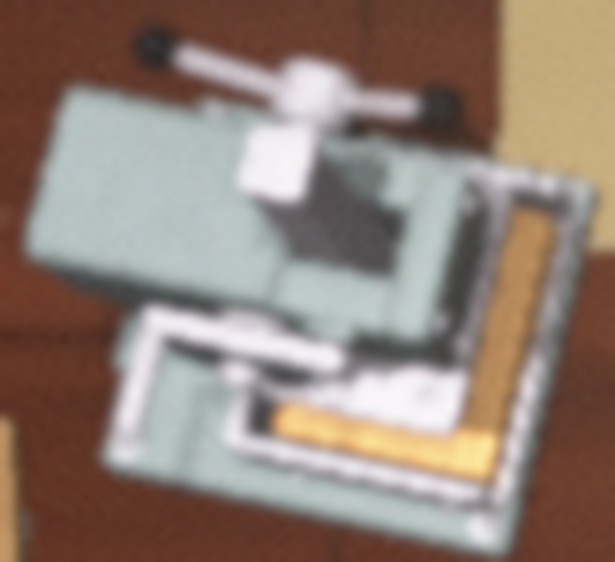

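View pics/zside.png

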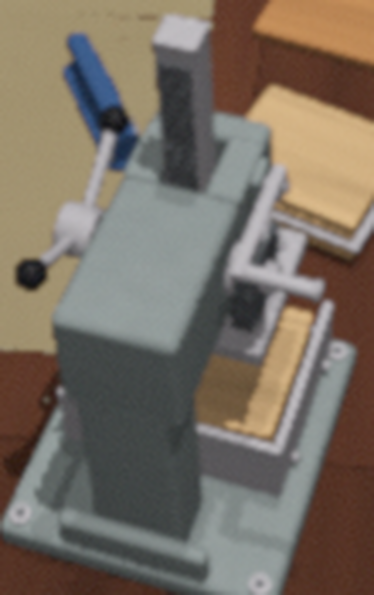

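The top zoom shows the head top corners near (68,88), (27,255), (435,335) and (468,170). The base corners are (103,462), (505,553) and (595,185), and the pin end is at (128,448). The side zoom shows the head back corners at (57,325) and (178,350), and the pin end at (322,289). I'll fit the pose from these points.

```bash
cat > fit.py <<'E'
from h import *
from scipy.optimize import least_squares
Z=lambda p,s,o:(np.array(p,float)+.5)/s-.5+np.array(o)
T=lambda *p:Z(p,7.5,(143,146)); S=lambda *p:Z(p,3.4,(170,195))
def model(v):
    b,xf,zb,yp,w=v
    h=lambda x,y:(x,y,255)
    return [("top",(127-b,-38+b,255),T(68,88)),("top",(127-b,38-b,255),T(27,255)),("top",(-50+b,38-b,255),T(435,335)),("top",(-50+b,-38+b,255),T(468,170)),
    ("top",(xf,95,zb),T(505,553)),("top",(xf,-95,zb),T(595,185)),("top",(xf+205,95,zb),T(103,462)),
    ("top",(63,yp,251),T(128,448)),("side",(63,yp,251),S(322,289)),
    ("side",(127-b,-38+b,255),S(57,325)),("side",(127-b,38-b,255),S(178,350)),("side",(-50+b,38-b,255),S(270,130)),
    ("side",(xf,95,zb),S(355,350)),("side",(xf+205,-95,zb),S(5,530)),
    ("side",(62+w,72+w,78),S(275,443)),("side",(-58,72+w,78),S(330,305)),
    ("top",(62+w,72+w,78),T(230,442)),("top",(-58,72+w,78),T(497,498))]
def res(p):
    m=model(p[3:]); c,s=np.cos(p[2]),np.sin(p[2]); out=[]
    for n,P,q in m:
        W=(p[0]+c*P[0]-s*P[1],p[1]+s*P[0]+c*P[1],P[2]); out.append(proj(n,W)[0]-q)
    return np.array(out)
r=least_squares(lambda p:res(p).ravel(),[560,250,1.4,4,-70,12,100,4],loss="soft_l1",x_scale=[10,10,.1,3,5,5,5,3])
print(r.x.round(3)); print(res(r.x).round(1).tolist())
cov=np.linalg.inv(r.jac.T@r.jac)*(r.fun@r.fun/(36-8)); print(np.sqrt(np.diag(cov)).round(3))
im=np.load("avg_top.npy").astype('uint8'); m=cv2.inRange(cv2.cvtColor(im,cv2.COLOR_BGR2HSV),(7,130,120),(18,255,255)); 
m=cv2.morphologyEx(m,cv2.MORPH_OPEN,np.ones((9,9))); 
for c in cv2.findContours(m,0,1)[0]:
    P=onz("top",c[:,0,:],12)[:,:2].astype('float32');q=cv2.minAreaRect(P);print(q,cv2.boxPoints(q).round(1).tolist())
E
python3 fit.py
```

```text
[587.675 288.634   1.381   2.224 -65.293  14.006 100.68    1.634]
[[-0.5, 0.3], [-0.8, -0.2], [-1.8, 0.3], [-0.8, 0.1], [0.4, 0.6], [0.1, -0.2], [-0.1, 1.2], [-0.2, -1.5], [0.5, 0.1], [-0.8, -2.7], [-0.3, -0.8], [0.5, -2.4], [1.0, -0.8], [-1.4, 0.9], [1.2, 0.5], [-0.2, -2.8], [0.4, -0.3], [-1.6, -0.6]]
[1.223 1.59  0.01  1.119 2.67  5.189 2.931 1.973]
((372.21221923828125, -38.17618179321289), (28.455591201782227, 32.366790771484375), 1.002652883529663) [[357.70001220703125, -22.200000762939453], [358.29998779296875, -54.599998474121094], [386.70001220703125, -54.099998474121094], [386.20001220703125, -21.700000762939453]]
((475.4079895019531, 1048.5975341796875), (32.7536735534668, 16.902334213256836), 7.355320930480957) [[458.1000061035156, 1054.9000244140625], [460.20001220703125, 1038.0999755859375], [492.70001220703125, 1042.300048828125], [490.6000061035156, 1059.0999755859375]]
((482.6389465332031, 990.6199951171875), (34.66358947753906, 86.34270477294922), 1.4613006114959717) [[464.20001220703125, 1033.300048828125], [466.3999938964844, 947.0], [501.1000061035156, 947.9000244140625], [498.8999938964844, 1034.199951171875]]
((519.4147338867188, -127.15394592285156), (119.96531677246094, 145.50831604003906), 73.52930450439453) [[432.6000061035156, -164.0], [572.2000122070312, -205.3000030517578], [606.2000122070312, -90.30000305175781], [466.70001220703125, -49.0]]
((729.5850830078125, -282.05352783203125), (50.28752136230469, 95.91999053955078), 1.166961908340454) [[703.5, -234.60000610351562], [705.4000244140625, -330.5], [755.7000122070312, -329.5], [753.7000122070312, -233.60000610351562]]
```

```bash
python3 - <<'E'
import io,contextlib
with contextlib.redirect_stdout(io.StringIO()):
    from fit import *
def L(n,z,a,b,o=0):
    P=onz(n,[a,b],z); d=P[1]-P[0]; print(n,z,"ang",round(np.degrees(np.arctan2(d[1],d[0]))%180-o,2),"len",np.linalg.norm(d).round(1),P[:,:2].round(1).tolist())
L("top",255,T(27,255),T(435,335)); L("top",255,T(68,88),T(468,170)); L("top",255,T(68,88),T(27,255),90-180)
L("top",14,T(103,462),T(505,553)); L("top",14,T(505,553),T(595,185),-90); L("top",78,T(230,442),T(497,498))
L("side",255,S(178,350),S(270,130)); L("side",78,S(275,443),S(330,305)); L("side",14,S(272,598),S(355,350)); L("side",255,S(57,325),S(178,350),-90)
C=lambda *p:Z(p,3.8,(140,140)); D=lambda *p:Z(p,2.85,(165,165))
Q=[C(625,192),C(731,225),C(692,355),C(585,322)]
P=onz("top",Q,12)[:,:2]; print(P.round(1).tolist(),P.mean(0))
Q=[D(228,108),D(268,50),D(373,78),D(345,140)]
P=onz("side",Q,12)[:,:2]; print(P.round(1).tolist(),P.mean(0))
# grip top: side ~ D(325,28), top ~ C(742,293)
print(onz("side",[D(325,28)],44),onz("top",[C(745,293)],44))
E
```

```text
Traceback (most recent call last):
  File "fit.py", line 20, in <module>
    r=least_squares(lambda p:res(p).ravel(),[560,250,1.4,4,-70,12,100,4],loss="soft_l1",x_scale=[10,10,.1,3,5,5,5,3])
  File "fit.py", line 20, in <lambda>
    r=least_squares(lambda p:res(p).ravel(),[560,250,1.4,4,-70,12,100,4],loss="soft_l1",x_scale=[10,10,.1,3,5,5,5,3])
                             ~~~^^^
  File "fit.py", line 18, in res
    W=(p[0]+c*P[0]-s*P[1],p[1]+s*P[0]+c*P[1],P[2]); out.append(proj(n,W)[0]-q)
                                                               ~~~~^^^^^
  File "h.py", line 11, in proj
    K,d,R,t=cam(n); return cv2.projectPoints(np.array(P,float).reshape(-1,3),cv2.Rodrigues(R.T)[0],-R.T@t,K,d)[0][:,0]
            ~~~^^^
  File "h.py", line 4, in cam
    c=robot.calibration(n); K=np.array([[c["fx"],0,c["cx"]],[0,c["fy"],c["cy"]],[0,0,1]]); E=c["extrinsics"]; R=E[:3,:3]@np.diag([1,-1,-1.]); return K,c["distortion"],R,E[:3,3]
ValueError: time passes only in moves, steps and waits
```

```bash
sed -i 's/^def cam/import functools\n@functools.lru_cache\ndef cam/' h.py
python3 - <<'E'
from fit import *
print('--')
def L(n,z,a,b,o=0):
    P=onz(n,[a,b],z); d=P[1]-P[0]; print(n,z,"ang",round((np.degrees(np.arctan2(d[1],d[0]))-o)%180,2),"len",np.linalg.norm(d).round(1),P[:,:2].round(1).tolist())
L("top",255,T(27,255),T(435,335)); L("top",255,T(68,88),T(468,170)); L("top",255,T(68,88),T(27,255),90)
L("top",14,T(103,462),T(505,553)); L("top",14,T(505,553),T(595,185),90); L("top",78,T(230,442),T(497,498))
L("side",255,S(178,350),S(270,130)); L("side",78,S(275,443),S(330,305)); L("side",14,S(272,598),S(355,350)); L("side",255,S(57,325),S(178,350),90)
C=lambda *p:Z(p,3.8,(140,140)); D=lambda *p:Z(p,2.85,(165,165))
for n,Q in(("top",[C(625,192),C(731,225),C(692,355),C(585,322)]),("side",[D(228,108),D(268,50),D(373,78),D(345,140)])):
    P=onz(n,Q,12)[:,:2]; print(P.round(1).tolist(),P.mean(0)); L(n,12,Q[0],Q[1]);L(n,12,Q[2],Q[3]);L(n,12,Q[0],Q[3],90);L(n,12,Q[1],Q[2],90)
print(onz("side",[D(325,28)],44),onz("top",[C(745,293)],44))
E
```

```text
[587.675 288.634   1.381   2.224 -65.293  14.006 100.68    1.634]
[[-0.5, 0.3], [-0.8, -0.2], [-1.8, 0.3], [-0.8, 0.1], [0.4, 0.6], [0.1, -0.2], [-0.1, 1.2], [-0.2, -1.5], [0.5, 0.1], [-0.8, -2.7], [-0.3, -0.8], [0.5, -2.4], [1.0, -0.8], [-1.4, 0.9], [1.2, 0.5], [-0.2, -2.8], [0.4, -0.3], [-1.6, -0.6]]
[1.223 1.59  0.01  1.119 2.67  5.189 2.931 1.973]
((372.21221923828125, -38.17618179321289), (28.455591201782227, 32.366790771484375), 1.002652883529663) [[357.70001220703125, -22.200000762939453], [358.29998779296875, -54.599998474121094], [386.70001220703125, -54.099998474121094], [386.20001220703125, -21.700000762939453]]
((475.4079895019531, 1048.5975341796875), (32.7536735534668, 16.902334213256836), 7.355320930480957) [[458.1000061035156, 1054.9000244140625], [460.20001220703125, 1038.0999755859375], [492.70001220703125, 1042.300048828125], [490.6000061035156, 1059.0999755859375]]
((482.6389465332031, 990.6199951171875), (34.66358947753906, 86.34270477294922), 1.4613006114959717) [[464.20001220703125, 1033.300048828125], [466.3999938964844, 947.0], [501.1000061035156, 947.9000244
[... 1213 characters left out ...]
5674 -129.00776873]
top 12 ang 73.34 len 106.5 [[598.3, -97.0], [567.8, -199.0]]
top 12 ang 73.71 len 105.9 [[442.1, -160.8], [471.8, -59.2]]
top 12 ang 73.34 len 132.0 [[598.3, -97.0], [471.8, -59.2]]
top 12 ang 73.07 len 131.4 [[567.8, -199.0], [442.1, -160.8]]
[[598.4, -93.9], [564.0, -195.5], [442.2, -159.0], [468.9, -56.9]] [ 518.36986104 -126.34403791]
side 12 ang 71.32 len 107.3 [[598.4, -93.9], [564.0, -195.5]]
side 12 ang 75.33 len 105.5 [[442.2, -159.0], [468.9, -56.9]]
side 12 ang 74.05 len 134.6 [[598.4, -93.9], [468.9, -56.9]]
side 12 ang 73.31 len 127.2 [[564.0, -195.5], [442.2, -159.0]]
[[ 499.88034562 -202.90156052   44.        ]] [[ 497.87025317 -206.26305629   44.        ]]
```

```bash
cat > go.py <<'E'
# python3 go.py x y z yaw_deg lean_deg : shift/turn (in move units) from the measured pose
import sys
from h import *
from scipy.spatial.transform import Rotation as Ro
def target(yaw,lean):
    a=np.radians(yaw); x=np.array([np.cos(a),np.sin(a),0]); y=np.array([x[1],-x[0],0]); 
    B=np.c_[x,y,[0,0,-1]]; return Ro.from_rotvec(y*np.radians(lean))*Ro.from_matrix(B)
def show(pos,yaw,lean):
    s=robot.sense(); d=(np.array(pos)-s["tool_pos"])/40; r=np.degrees((target(yaw,lean)*Ro.from_quat(s["ee_rot"]).inv()).as_rotvec())/6
    print("t",s["clock"],"pos",s["tool_pos"].round(1),"F",s["contact_force"].round(2),"gap",s["finger_gap"].round(1),"grip",round(s["gripper_force"],1))
    print("row",d.round(3).tolist(),r.round(3).tolist())
if __name__=="__main__":
    v=[float(a) for a in sys.argv[1:]]; show(v[:3],v[3],v[4])
E
python3 go.py 497.2 -202.7 140 73.4 30
```

```text
Traceback (most recent call last):
  File "go.py", line 13, in <module>
    v=[float(a) for a in sys.argv[1:]]; show(v[:3],v[3],v[4])
                                        ~~~~^^^^^^^^^^^^^^^^^
  File "go.py", line 10, in show
    print("t",s["clock"],"pos",s["tool_pos"].round(1),"F",s["contact_force"].round(2),"gap",s["finger_gap"].round(1),"grip",round(s["gripper_force"],1))
                                                                                            ^^^^^^^^^^^^^^^^^^^^^
AttributeError: 'float' object has no attribute 'round'
```

```bash
sed -i 's/s\["finger_gap"\].round(1)/round(s["finger_gap"],1)/' go.py
python3 go.py 497.2 -202.7 140 73.4 30
```

```text
t 0.5 pos [ 148.5 -658.4  250.3] F [ 0.12  0.41 -0.01] gap 85.4 grip 0.0
row [8.717, 11.393, -2.757] [3.574, -3.827, 9.874]
```

```bash
python3 -m handwheel '[[85,8.7,11.4,-2.75,3.57,-3.83,9.87],[85,8.7,11.4,-2.75,3.57,-3.83,9.87],[85,8.7,11.4,-2.75,3.57,-3.83,9.87],[85,8.7,11.4,-2.75,3.57,-3.83,9.87],[85,8.7,11.4,-2.75,3.57,-3.83,9.87],[85,8.7,11.4,-2.75,3.57,-3.83,9.87],[85,8.7,11.4,-2.75,3.57,-3.83,9.87],[85,8.7,11.4,-2.75,3.57,-3.83,9.87],[85,8.7,11.4,-2.75,3.57,-3.83,9.87],[85,8.7,11.4,-2.75,3.57,-3.83,9.87],[85,8.7,11.4,-2.75,3.57,-3.83,9.87],[85,8.7,11.4,-2.75,3.57,-3.83,9.87]]'; python3 go.py 497.2 -202.7 140 73.4 30
```

```text
clock: 1.5
tool_pos: [447.5, -266.8, 155.8]
ee_rot: [0.775, 0.577, 0.208, -0.154]
contact_force: [0.9, -0.5, 0.5]
finger_gap: 85.2
gripper_force: 0.0
t 1.5 pos [ 447.5 -266.8  155.8] F [ 0.87 -0.46  0.45] gap 85.2 grip 0.0
row [1.244, 1.602, -0.396] [0.005, 0.006, 0.011]
```

```bash
python3 -m handwheel '[[85,1.2,1.55,-0.4,0,0,0],[85,1.2,1.55,-0.4,0,0,0],[85,1.2,1.55,-0.4,0,0,0],[85,1.2,1.55,-0.4,0,0,0]]'; python3 go.py 497.2 -202.7 34 73.4 30; python3 - <<'E'
from h import *
im=robot.capture("side"); cv2.imwrite("pics/s2.png",cv2.resize(im[110:260,210:370],None,fx=4,fy=4,interpolation=cv2.INTER_CUBIC))
E
```

```text
clock: 1.83
tool_pos: [494.8, -204.1, 139.7]
ee_rot: [0.774, 0.579, 0.207, -0.155]
contact_force: [-0.6, -0.9, 1.0]
finger_gap: 84.7
gripper_force: 0.0
t 1.8333 pos [ 494.8 -204.1  139.7] F [-0.55 -0.91  1.02] gap 84.7 grip 0.0
row [0.06, 0.036, -2.643] [-0.001, -0.004, -0.033]
```

View pics/s2.png

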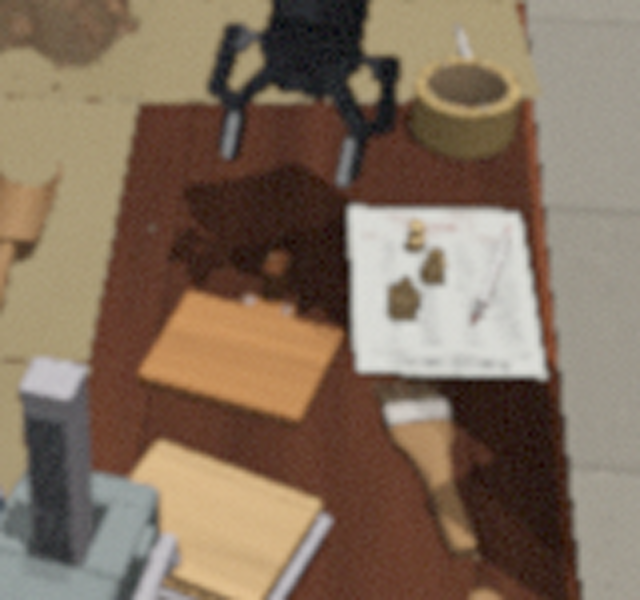

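The side crop shows the open fingers, tips at (230,155) and (345,183), above the grip at (275,262) and straddling it. I'll descend and pinch.

```bash
python3 -m handwheel '[[85,0.04,0.03,-0.7,0,0,0],[85,0.04,0.03,-1.4,0,0,0],[85,0.04,0.03,-2.0,0,0,0],[85,0.04,0.03,-2.4,0,0,0],[85,0.04,0.03,-2.65,0,0,0],[85,0.04,0.03,-2.65,0,0,0],[85,0.04,0.03,-2.65,0,0,0]]'; python3 -m handwheel '[[40,0,0,0,0,0,0],[0,0,0,0,0,0,0],[0,0,0,0,0,0,0],[0,0,0,0,0,0,0],[0,0,0,0,0,0,0],[0,0,0,0,0,0,0]]' 80;python3 go.py 497.2 -202.7 34 73.4 30
```

```text
clock: 2.47
tool_pos: [496.0, -206.1, 34.6]
ee_rot: [0.775, 0.576, 0.208, -0.154]
contact_force: [1.0, -0.6, 0.6]
finger_gap: 85.0
gripper_force: 0.0
clock: 2.97
tool_pos: [496.5, -205.1, 34.9]
ee_rot: [0.775, 0.577, 0.208, -0.154]
contact_force: [1.3, 0.1, 0.2]
finger_gap: 14.6
gripper_force: 77.9
t 2.9667 pos [ 496.5 -205.1   34.9] F [1.35 0.07 0.2 ] gap 14.6 grip 77.9
row [0.017, 0.059, -0.022] [0.004, 0.016, 0.01]
```

```bash
python3 -m handwheel '[[0,0,0,0.15,0,0,0],[0,0,0,0.4,0,0,0],[0,0,0,0.8,0,0,0],[0,0,0,1.3,0,0,0],[0,0,0,1.8,0,0,0],[0,0,0,2.25,0,0,0],[0,0,0,2.5,0,0,0],[0,0,0,2.5,0,0,0]]';python3 go.py 543.9 64.7 134 79 30
```

```text
clock: 3.63
tool_pos: [497.2, -206.0, 137.2]
ee_rot: [0.774, 0.578, 0.208, -0.152]
contact_force: [-0.4, -0.5, -1.3]
finger_gap: 15.0
gripper_force: 78.0
t 3.6333 pos [ 497.2 -206.   137.2] F [-0.44 -0.49 -1.25] gap 15.0 grip 78.0
row [1.167, 6.766, -0.079] [0.039, 0.045, 0.938]
```

```bash
python3 -m handwheel '[[0,0.05,0.3,0,0,0,0.05],[0,0.17,1,0,0,0,0.15],[0,0.3,1.75,0,0,0,0.25],[0,0.43,2.5,0,0,0,0.35],[0,0.56,3.25,0,0,0,0.45],[0,0.69,4.0,0,0,0,0.55],[0,0.82,4.75,0,0,0,0.65],[0,0.95,5.5,0,0,0,0.75],[0,1.05,6.1,-0.05,0,0,0.85],[0,1.13,6.5,-0.08,0.04,0.04,0.94],[0,1.17,6.75,-0.08,0.04,0.04,0.94],[0,1.17,6.75,-0.08,0.04,0.04,0.94]]';python3 go.py 572.6 211.9 134 79 30; python3 - <<'E'
from h import *
im=avg("top",3); np.save("top3.npy",im); a=im[150:245,150:300].clip(0,255).astype('uint8')
cv2.imwrite("pics/t3.png",cv2.resize(a,None,fx=5.3,fy=5.3,interpolation=cv2.INTER_CUBIC))
im=avg("side",3); np.save("side3.npy",im)
E
```

```text
clock: 4.63
tool_pos: [541.3, 67.6, 129.3]
ee_rot: [0.745, 0.614, 0.198, -0.169]
contact_force: [-0.5, -0.7, -0.8]
finger_gap: 14.6
gripper_force: 78.1
t 4.6333 pos [541.3  67.6 129.3] F [-0.53 -0.73 -0.82] gap 14.6 grip 78.1
row [0.782, 3.608, 0.117] [-0.048, -0.071, -0.03]
```

View pics/t3.png

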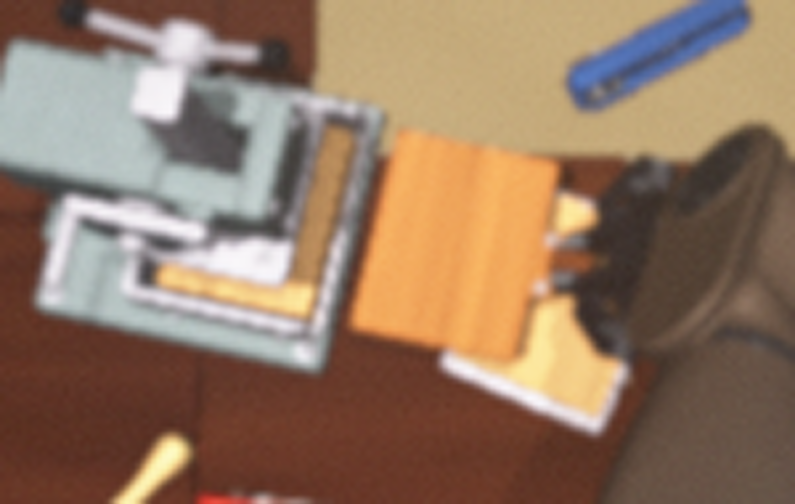

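The top crop shows the board held in front of the press, with corners (400,130), (560,158), (517,360) and (352,328). It looks nearly square to the box front edge, which runs (380,110) to (322,370). I'll quantify it.

```bash
cat > bd.py <<'E'
from go import *
def Z(p,s,o): return (np.array(p,float)+.5)/s-.5+np.array(o)
P=[Z(p,5.3,(150,150)) for p in((400,130),(560,158),(517,360),(352,328))]
s=robot.sense(); t=s["tool_pos"]; print(t.round(1)); R=Ro.from_quat(s["ee_rot"]).as_matrix(); print("tool xyz cols",R.round(3).tolist())
W=onz("top",P,t[2]-34+12); print(W.round(1).tolist(),W.mean(0))
for i,j,o in((1,0,0),(2,3,0),(0,3,90),(1,2,90)):
    d=W[j]-W[i]; print(round((np.degrees(np.arctan2(d[1],d[0]))-o)%180,2),np.linalg.norm(d).round(1))
a=np.radians(79); print("grip from image",(W.mean(0)[:2]-78*np.array([np.cos(a),np.sin(a)])))
E
python3 bd.py; python3 go.py 572.6 211.9 134 79 30
python3 - <<'E'
from h import *
a=np.load("side3.npy")[185:330,195:325].clip(0,255).astype('uint8')
cv2.imwrite("pics/s3.png",cv2.resize(a,None,fx=4.1,fy=4.1,interpolation=cv2.INTER_CUBIC))
E
```

```text
[542.9  64.1 130.9]
tool xyz cols [[0.168, 0.981, 0.093], [0.848, -0.192, 0.494], [0.502, -0.005, -0.865]]
[[630.9, 184.7, 108.9], [613.9, 80.0, 108.9], [481.4, 104.6, 108.9], [500.1, 211.0, 108.9]] [556.53724573 145.0494193  108.90187123]
80.78 106.1
80.05 108.1
78.61 133.4
79.48 134.7
grip from image [541.65414409  68.48249899]
t 4.9333 pos [542.9  64.1 130.9] F [-0.29  1.06 -2.6 ] gap 14.6 grip 78.1
row [0.743, 3.694, 0.077] [-0.034, -0.038, 0.013]
```

View pics/s3.png

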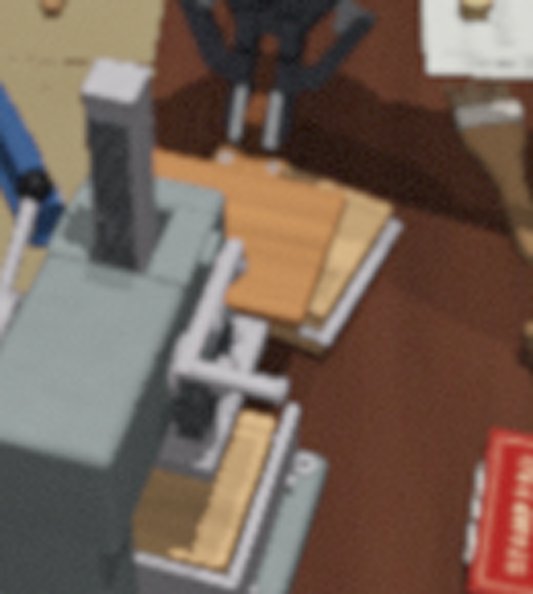

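```bash
python3 - <<'E'
from bd import *
q=[Z(p,4.1,(195,185)) for p in((302,320),(347,198))]
for k,(i,pp) in enumerate(((3,q[0]),(2,q[1]))):
    t1,r1=rays("side",[pp]); t2,r2=rays("top",[P[i]])
    A=np.c_[r1[0],-r2[0]]; s=np.linalg.lstsq(A,t2-t1,rcond=None)[0]; print((t1+r1[0]*s[0]).round(1),(t2+r2[0]*s[1]).round(1))
E
```

```text
[542.9  64.1 130.9]
tool xyz cols [[0.168, 0.981, 0.093], [0.848, -0.192, 0.494], [0.502, -0.005, -0.865]]
[[630.9, 184.7, 108.9], [613.9, 80.0, 108.9], [481.4, 104.6, 108.9], [500.1, 211.0, 108.9]] [556.53724573 145.0494193  108.90187123]
80.78 106.1
80.05 108.1
78.61 133.4
79.48 134.7
grip from image [541.65414409  68.48249899]
[503.3 211.1 106.4] [500.5 211.4 106. ]
[482.6 105.   99.8] [482.5 105.   99.8]
```

The board is level and about 25 mm above the rim. I'm inserting it straight along press x.

```bash
python3 -m handwheel '[[0,0.05,0.2,0.1,0,0,-0.07],[0,0.12,0.5,0.12,0,0,-0.07],[0,0.2,0.9,0.12,0,0,-0.07],[0,0.29,1.3,0.12,0,0,-0.07],[0,0.37,1.7,0.12,0,0,-0.07],[0,0.46,2.1,0.12,0,0,-0.07],[0,0.54,2.5,0.12,0,0,-0.07],[0,0.63,2.9,0.12,0,0,-0.07],[0,0.7,3.25,0.12,0,0,-0.07],[0,0.76,3.5,0.12,0,0,-0.07],[0,0.76,3.56,0.12,0,0,-0.07],[0,0.76,3.56,0.12,0,0,-0.07]]';python3 - <<'E'
from h import *
a=avg("top",3); np.save("top4.npy",a); b=avg("side",3); np.save("side4.npy",b)
f=lambda a,s:cv2.resize(a.clip(0,255).astype('uint8'),None,fx=s,fy=s,interpolation=cv2.INTER_CUBIC)
a=f(a[150:235,145:245],4.2); b=f(b[205:330,215:300],4.2)
h=max(a.shape[0],b.shape[0]); o=np.zeros((h,a.shape[1]+b.shape[1],3),'uint8'); o[:a.shape[0],:a.shape[1]]=a; o[:b.shape[0],a.shape[1]:]=b
print(o.shape); cv2.imwrite("pics/m4.png",o)
E
python3 go.py 573.3 206.7 134 79.2 30
```

```text
clock: 5.93
tool_pos: [573.0, 208.4, 135.8]
ee_rot: [0.747, 0.612, 0.2, -0.167]
contact_force: [-0.4, 0.2, -2.1]
finger_gap: 14.8
gripper_force: 78.0
(525, 777, 3)
t 6.2333 pos [573.3 206.9 135.7] F [ 0.21 -0.02 -1.26] gap 15.1 grip 78.0
row [-0.0, -0.004, -0.044] [-0.036, -0.038, 0.112]
```

View pics/m4.png

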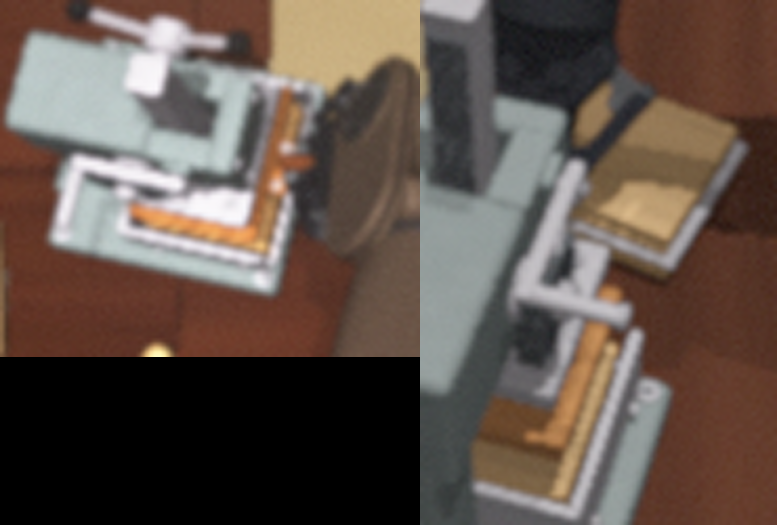

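The combined crop shows the board under the plate and over the pile. Its left edge runs (130,215) to (263,247) in the top view, inside the white left wall. I'll check the lateral position numerically.

```bash
python3 - <<'E'
from go import *
Z=lambda p,s,o:(np.array(p,float)+.5)/s-.5+np.array(o)
def ll(w): return np.round([w[:2]@[.191,.982],w[:2]@[-.982,.191]],1)
for z in(108,113):
    for p in((133,217),(258,247)): print("top board",z,p,ll(onz("top",[Z(p,4.2,(145,150))],z)[0]))
for p in((128,232),(268,262)): print("top wall outer",ll(onz("top",[Z(p,4.2,(145,150))],78)[0]))
# side: board front-left corner & left edge
for z in(108,113):
    for p in((553,445),(618,300)): print("side board",z,p,ll(onz("side",[Z((p[0]-420,p[1]),4.2,(215,205))],z)[0]))
for p in((570,515),(638,335)): print("side wall",ll(onz("side",[Z((p[0]-420,p[1]),4.2,(215,205))],78)[0]))
# intensity profiles across left wall in top image, averaged along press x in -40..30
im=np.load("top4.npy").astype('float32')
for z,rng in((113,range(50,90,2)),(78,range(50,90,2))):
    out=[]
    for y in rng:
        pts=[(587.7+.191*x-.982*y,288.4+.982*x+.191*y,z) for x in np.arange(-35,35,2)]
        q=proj("top",pts).astype('float32'); v=cv2.remap(im,q[None,:,0],q[None,:,1],1)[0].mean(0); out.append((y,*v.round().astype(int).tolist()))
    print(z,out)
E
```

```text
top board 108 (133, 217) [ 445.  -456.6]
top board 108 (258, 247) [ 338.6 -454. ]
top board 113 (133, 217) [ 443.7 -456. ]
top board 113 (258, 247) [ 337.8 -453.4]
top wall outer [ 453.6 -446.9]
top wall outer [ 332.8 -447. ]
side board 108 (553, 445) [ 445.4 -464.6]
side board 108 (618, 300) [ 347.2 -457.7]
side board 113 (553, 445) [ 448.5 -463.5]
side board 113 (618, 300) [ 350.9 -456.7]
side wall [ 464.1 -449.8]
side wall [ 345.5 -446.1]
113 [(50, 236, 231, 235), (52, 227, 223, 232), (54, 202, 204, 225), (56, 165, 182, 223), (58, 127, 165, 226), (60, 103, 159, 231), (62, 93, 159, 233), (64, 91, 157, 229), (66, 92, 153, 220), (68, 96, 149, 205), (70, 108, 145, 188), (72, 136, 155, 183), (74, 176, 179, 195), (76, 211, 207, 215), (78, 227, 220, 226), (80, 219, 213, 217), (82, 197, 191, 195), (84, 175, 170, 171), (86, 168, 165, 162), (88, 178, 177, 169)]
78 [(50, 196, 201, 225), (52, 159, 179, 223), (54, 123, 164, 226), (56, 102, 159, 232), (58, 93, 159, 233), (60, 92, 157, 229), (62, 92, 153, 219), (64, 96, 148, 204), (66, 106, 144, 187), (68, 133, 153, 182), (70, 172, 177, 193), (72, 208, 204, 213), (74, 226, 220, 225), (76, 221, 214, 219), (78, 200, 194, 198), (80, 177, 172, 174), (82, 167, 165, 162), (84, 175, 174, 167), (86, 187, 187, 177), (88, 197, 198, 186)]
```

```bash
cat > chk.py <<'E'
# exit 0 while the tool is free of contact
import sys
from plant import robot
s=robot.sense(); f=s["contact_force"]; print(round(s["clock"],2),s["tool_pos"].round(1),f.round(1),round(s["finger_gap"],1))
sys.exit(0 if f[2]<float(sys.argv[1]) and abs(f[0])<5 and abs(f[1])<5 else 1)
E
python3 -m handwheel '[[0,0,0.03,-0.05,0,0,0],[0,0,0.05,-0.12,0,0,0],[0,0,0.05,-0.19,0,0,0],[0,0,0.05,-0.26,0,0,0],[0,0,0.05,-0.33,0,0,0],[0,0,0.05,-0.4,0,0,0],[0,0,0.05,-0.45,0,0,0],[0,0,0.05,-0.45,0,0,0]]' >/dev/null; python3 chk.py 2 && python3 -m handwheel '[[0,0,0,-0.02,0,0,0],[0,0,0,-0.04,0,0,0],[0,0,0,-0.06,0,0,0],[0,0,0,-0.08,0,0,0],[0,0,0,-0.1,0,0,0]]' >/dev/null && python3 chk.py 2 &&  python3 -m handwheel '[[0,0,0,-0.02,0,0,0],[0,0,0,-0.04,0,0,0],[0,0,0,-0.06,0,0,0],[0,0,0,-0.08,0,0,0],[0,0,0,-0.1,0,0,0]]' >/dev/null; python3 chk.py 2
```

```text
6.9 [572.8 209.5 117. ] [-0.2 -0.4 -1. ] 14.6
7.32 [573.3 209.5 113.8] [-0.2  0.1 -2.1] 14.8
7.73 [573.2 209.5 109.7] [ 0.1 -0.2 -1.2] 14.9
```

```bash
D='';  python3 -m handwheel '[[0,0,0,-0.02,0,0,0],[0,0,0,-0.04,0,0,0],[0,0,0,-0.06,0,0,0],[0,0,0,-0.08,0,0,0],[0,0,0,-0.1,0,0,0]]' >/dev/null; python3 chk.py 1.5 && python3 -m handwheel '[[0,0,0,-0.02,0,0,0],[0,0,0,-0.04,0,0,0],[0,0,0,-0.06,0,0,0],[0,0,0,-0.08,0,0,0],[0,0,0,-0.1,0,0,0]]' >/dev/null && python3 chk.py 1.5 &&  python3 -m handwheel '[[0,0,0,-0.02,0,0,0],[0,0,0,-0.04,0,0,0],[0,0,0,-0.06,0,0,0],[0,0,0,-0.08,0,0,0],[0,0,0,-0.1,0,0,0]]' >/dev/null && python3 chk.py 1.5 && python3 -m handwheel '[[0,0,0,-0.02,0,0,0],[0,0,0,-0.04,0,0,0],[0,0,0,-0.06,0,0,0],[0,0,0,-0.08,0,0,0],[0,0,0,-0.1,0,0,0]]' >/dev/null && python3 chk.py 1.5
```

```text
8.15 [573.2 209.5 105.7] [-0.7  0.5 -2.1] 14.9
8.57 [573.2 209.5 101.7] [-0.4  0.6 -2.5] 14.6
8.98 [573.2 209.5  97.7] [ 0.9  0.2 -2.1] 15.1
9.4 [573.9 209.8  95.2] [-4.2 -1.4  7.8] 15.2
```

```bash
python3 -m handwheel '[[0,0,0,0,0,0,0],[0,0,0,0,0,0,0]]'; python3 - <<'E'
from go import *
s=robot.sense(); print(s["contact_force"],s["torque"],s["tool_pos"]); print(Ro.from_quat(s["ee_rot"]).as_matrix().round(3))
np.save("top5.npy",avg("top",3)); np.save("side5.npy",avg("side",3))
im=np.load("top5.npy").astype('float32')
for x in (-25,0,25):
  out=[]
  for y in range(54,84,2):
    q=proj("top",[(587.7+.191*a-.982*y,288.4+.982*a+.191*y,75) for a in np.arange(x-12,x+12,2)]).astype('float32'); out.append((y,*cv2.remap(im,q[None,:,0],q[None,:,1],1)[0].mean(0).round().astype(int).tolist()))
  print(x,out)
E
```

```text
clock: 9.57
tool_pos: [574.0, 209.8, 95.3]
ee_rot: [0.747, 0.611, 0.201, -0.167]
contact_force: [-3.2, -1.0, 5.7]
finger_gap: 14.6
gripper_force: 78.9
[-3.16532898 -0.99791091  5.67908179] [0.04216615 0.066318   0.27137608] [573.95577121 209.84341156  95.27797946]
[[ 0.172  0.98   0.097]
 [ 0.846 -0.197  0.495]
 [ 0.504 -0.003 -0.864]]
-25 [(54, 117, 159, 223), (56, 97, 154, 228), (58, 90, 157, 233), (60, 88, 158, 236), (62, 88, 157, 234), (64, 90, 149, 223), (66, 100, 142, 204), (68, 132, 153, 193), (70, 174, 177, 197), (72, 209, 205, 215), (74, 227, 220, 226), (76, 220, 213, 218), (78, 199, 192, 196), (80, 174, 169, 171), (82, 166, 163, 160)]
0 [(54, 114, 154, 218), (56, 94, 149, 224), (58, 86, 150, 230), (60, 85, 153, 232), (62, 85, 150, 228), (64, 87, 142, 215), (66, 102, 139, 196), (68, 135, 151, 187), (70, 179, 180, 199), (72, 214, 209, 218), (74, 229, 223, 228), (76, 221, 215, 219), (78, 198, 193, 196), (80, 177, 173, 173), (82, 168, 166, 162)]
25 [(54, 113, 156, 222), (56, 96, 154, 229), (58, 90, 158, 235), (60, 88, 159, 236), (62, 87, 154, 231), (64, 89, 143, 214), (66, 102, 138, 193), (68, 137, 152, 186), (70, 179, 179, 195), (72, 212, 207, 215), (74, 225, 218, 223), (76, 214, 207, 212), (78, 193, 187, 191), (80, 172, 168, 169), (82, 169, 167, 164)]
```

The torque change puts the contact under the panel's front edge, so the board is slightly nose-up. I'll level it by easing the lean back, and watch the torque.

```bash
cat > st.py <<'E'
from plant import robot
s=robot.sense(); print(round(s["clock"],2),s["tool_pos"].round(1),"F",s["contact_force"].round(2),"T",s["torque"].round(3))
E
python3 -m handwheel '[[0,0,0,0.006,-0.08,0.016,0],[0,0,0,0.012,-0.16,0.03,0]]'>/dev/null; python3 st.py;  python3 -m handwheel '[[0,0,0,0.006,-0.08,0.016,0],[0,0,0,0.012,-0.16,0.03,0]]'>/dev/null; python3 st.py
```

```text
10.03 [574.1 209.9  95.5] F [0.34 0.56 1.29] T [ 0.492 -0.18  -0.015]
10.2 [574.3 209.9  96. ] F [0.9  1.5  3.75] T [ 0.88  -0.178 -0.085]
```

```bash
python3 -m handwheel '[[0,0,0,-0.01,0.11,-0.022,0],[0,0,0,-0.018,0.22,-0.044,0],[0,0,0,-0.018,0.22,-0.044,0]]'>/dev/null; python3 st.py
```

```text
10.45 [574.2 209.4  95. ] F [-0.5   0.6   6.49] T [ 0.397 -0.13  -0.035]
```

Now it sits flat: the centre of pressure is near the panel's middle. I'll release and back out along the tool axis.

```bash
python3 -m handwheel '[[25,0,0,0,0,0,0],[40,0,0,0,0,0,0],[60,0,0,0,0,0,0],[60,0,0,0,0,0,0],[60,0,0,0,0,0,0],[60,0,0,0,0,0,0]]'; python3 -m handwheel '[[60,-0.03,-0.12,0.21,0,0,0],[60,-0.07,-0.37,0.65,0,0,0],[60,-0.14,-0.75,1.3,0,0,0],[60,-0.24,-1.24,2.16,0,0,0],[60,-0.34,-1.74,3.02,0,0,0],[60,-0.43,-2.2,3.9,0,0,0],[60,-0.43,-2.2,3.9,0,0,0]]'; python3 - <<'E'
from h import *
np.save("top6.npy",avg("top",3)); np.save("side6.npy",avg("side",3))
im=np.load("top6.npy").astype('float32')
def prof(pts):
    q=proj("top",pts).astype('float32'); return cv2.remap(im,q[None,:,0],q[None,:,1],1)[0].mean(0).round().astype(int).tolist()
W=lambda x,y,z:(587.7+.191*x-.982*y,288.4+.982*x+.191*y,z)
print("left",[(y,prof([W(x,y,74) for x in range(-35,35,2)])) for y in range(60,78,2)])
print("front",[(x,prof([W(x,y,74) for y in range(15,55,2)])) for x in range(-74,-44,2)])
# board edges: B<120 & R>185 mask -> contour
hsv=cv2.cvtColor(im.clip(0,255).astype('uint8'),cv2.COLOR_BGR2HSV)
E
```

```text
clock: 10.95
tool_pos: [572.9, 209.5, 93.6]
ee_rot: [0.749, 0.612, 0.196, -0.163]
contact_force: [0.2, -0.0, -0.6]
finger_gap: 60.0
gripper_force: 0.0
clock: 11.53
tool_pos: [559.7, 118.6, 259.7]
ee_rot: [0.748, 0.612, 0.202, -0.157]
contact_force: [0.9, 0.3, 0.4]
finger_gap: 59.7
gripper_force: 0.0
left [(60, [86, 155, 233]), (62, [85, 152, 230]), (64, [88, 143, 216]), (66, [102, 139, 197]), (68, [135, 152, 188]), (70, [177, 179, 196]), (72, [211, 206, 215]), (74, [225, 218, 224]), (76, [215, 209, 214])]
front [(-74, [94, 96, 100]), (-72, [119, 119, 121]), (-70, [144, 143, 149]), (-68, [164, 165, 176]), (-66, [177, 180, 196]), (-64, [173, 179, 199]), (-62, [153, 164, 188]), (-60, [126, 144, 172]), (-58, [101, 126, 159]), (-56, [85, 116, 156]), (-54, [76, 110, 157]), (-52, [69, 106, 159]), (-50, [64, 105, 163]), (-48, [63, 106, 168]), (-46, [64, 108, 171])]
```

The board lies in place. Next I refine the pawl pin by profiling across it in both views, and get the row for a waypoint.

```bash
python3 - <<'E'
from h import *
from scipy.ndimage import gaussian_filter1d
W=lambda x,y,z:(587.7+.191*x-.982*y,288.4+.982*x+.191*y,z)
for n in("top","side"):
    im=np.load(f"avg_{n}.npy").astype('float32').mean(2)
    def p(pts):
        q=proj(n,pts).astype('float32'); return cv2.remap(im,q[None,:,0],q[None,:,1],1)[0].mean()
    for y0 in (72,80,88):
        v=[p([W(x,y,251) for y in range(y0-6,y0+7,2)]) for x in range(40,88,2)]
        print(n,"y",y0,"x from 40 step 2",np.round(v).astype(int).tolist())
    print(n,"along y from 50 step 4",np.round([p([W(63,y,251)]) for y in range(50,116,4)]).astype(int).tolist())
E
python3 go.py 470 160 340 169 0
```

```text
top y 72 x from 40 step 2 [176, 180, 185, 188, 189, 188, 185, 182, 182, 190, 207, 223, 230, 224, 206, 181, 153, 126, 102, 81, 68, 63, 63, 62]
top y 80 x from 40 step 2 [181, 187, 191, 194, 194, 193, 191, 187, 186, 193, 208, 225, 231, 224, 200, 162, 123, 93, 75, 66, 63, 64, 65, 64]
top y 88 x from 40 step 2 [181, 186, 190, 192, 192, 192, 190, 187, 184, 191, 206, 224, 231, 225, 197, 156, 113, 81, 65, 60, 60, 61, 61, 61]
top along y from 50 step 4 [234, 230, 222, 224, 226, 228, 227, 229, 233, 228, 229, 228, 210, 202, 217, 203, 138]
side y 72 x from 40 step 2 [159, 154, 152, 155, 154, 154, 159, 165, 170, 175, 184, 189, 184, 164, 136, 114, 109, 109, 107, 106, 106, 103, 101, 99]
side y 80 x from 40 step 2 [134, 135, 135, 136, 135, 135, 133, 134, 139, 156, 176, 189, 186, 168, 139, 115, 110, 115, 120, 127, 139, 147, 150, 151]
side y 88 x from 40 step 2 [58, 66, 69, 70, 70, 70, 68, 72, 92, 131, 168, 188, 187, 171, 141, 105, 78, 69, 70, 87, 122, 152, 161, 158]
side along y from 50 step 4 [187, 181, 184, 187, 187, 189, 188, 190, 188, 192, 190, 186, 161, 78, 62, 62, 62]
t 11.8333 pos [555.  122.1 248. ] F [-0.59  0.33 -0.44] gap 60.5 grip 0.0
row [-2.124, 0.949, 2.299] [-4.496, -3.109, 14.716]
```

Both profiles put the pin at press x ≈ 63 with its end at y ≈ 99, which confirms the press pose. Moving to the waypoint.

```bash
python3 -m handwheel '[[60,-1,0.3,1.5,0,0,0],[60,-2.1,0.95,2.3,-4.5,-3.11,14.72],[60,-2.1,0.95,2.3,-4.5,-3.11,14.72],[60,-2.1,0.95,2.3,-4.5,-3.11,14.72],[60,-2.1,0.95,2.3,-4.5,-3.11,14.72],[60,-2.1,0.95,2.3,-4.5,-3.11,14.72],[60,-2.1,0.95,2.3,-4.5,-3.11,14.72],[60,-2.1,0.95,2.3,-4.5,-3.11,14.72],[60,-2.1,0.95,2.3,-4.5,-3.11,14.72],[60,-2.1,0.95,2.3,-4.5,-3.11,14.72],[60,-2.1,0.95,2.3,-4.5,-3.11,14.72],[60,-2.1,0.95,2.3,-4.5,-3.11,14.72]]'; python3 go.py 520.2 365.8 330 169 0
```

```text
clock: 12.83
tool_pos: [471.7, 160.1, 340.1]
ee_rot: [0.216, 0.975, 0.036, -0.031]
contact_force: [-0.5, -0.2, -0.6]
finger_gap: 60.1
gripper_force: 0.0
t 12.8333 pos [471.7 160.1 340.1] F [-0.52 -0.21 -0.56] gap 60.1 grip 0.0
row [1.213, 5.143, -0.253] [-0.744, -0.523, 2.334]
```

```bash
python3 -m handwheel '[[45,0,0.5,0,-0.74,-0.52,2.33],[45,0.2,1.4,0,-0.74,-0.52,2.33],[45,0.5,2.3,0,-0.74,-0.52,2.33],[45,0.8,3.3,0,-0.74,-0.52,2.33],[45,1.1,4.3,-0.1,-0.74,-0.52,2.33],[45,1.2,5,-0.2,-0.74,-0.52,2.33],[45,1.2,5.14,-0.25,-0.74,-0.52,2.33],[45,1.2,5.14,-0.25,-0.74,-0.52,2.33],[45,1.2,5.14,-0.25,-0.74,-0.52,2.33]]'; python3 go.py 520.2 365.8 251 169 0
```

```text
clock: 13.58
tool_pos: [519.3, 365.0, 330.1]
ee_rot: [0.099, 0.995, 0.001, -0.0]
contact_force: [0.0, 0.0, 0.1]
finger_gap: 44.9
gripper_force: 0.0
t 13.5833 pos [519.3 365.  330.1] F [0.03 0.02 0.14] gap 44.9 grip 0.0
row [0.022, 0.021, -1.979] [-0.012, -0.008, 0.056]
```

```bash
python3 -m handwheel '[[45,0,0,-0.4,0,0,0],[45,0.02,0.02,-0.9,0,0,0],[45,0.02,0.02,-1.3,0,0,0],[45,0.02,0.02,-1.6,0,0,0],[45,0.02,0.02,-1.8,0,0,0],[45,0.02,0.02,-1.95,0,0,0],[45,0.02,0.02,-1.95,0,0,0]]'; python3 st.py; python3 -m handwheel '[[25,0,0,0,0,0,0],[0,0,0,0,0,0,0],[0,0,0,0,0,0,0],[0,0,0,0,0,0,0],[0,0,0,0,0,0,0]]' 35;python3 st.py
```

```text
clock: 14.17
tool_pos: [520.5, 365.1, 252.9]
ee_rot: [0.1, 0.995, 0.001, 0.0]
contact_force: [-0.7, 0.4, -1.0]
finger_gap: 45.2
gripper_force: 0.0
14.17 [520.5 365.1 252.9] F [-0.66  0.44 -0.99] T [ 0.002 -0.001 -0.043]
clock: 14.58
tool_pos: [521.3, 365.8, 255.1]
ee_rot: [0.099, 0.995, 0.002, 0.002]
contact_force: [-0.0, -1.9, 2.4]
finger_gap: 8.4
gripper_force: 34.1
14.58 [521.3 365.8 255.1] F [-0.04 -1.86  2.42] T [-0.301 -0.     0.046]
```

The pin is gripped (gap 8.4). I'm lifting along its arc and holding.

```bash
python3 -m handwheel '[[0,0,-0.01,0.1,0,0,0],[0,-0.01,-0.03,0.22,0,0,0],[0,-0.01,-0.06,0.34,0,0,0],[0,-0.02,-0.09,0.46,0,0,0],[0,-0.03,-0.13,0.56,0,0,0],[0,-0.03,-0.16,0.62,0,0,0],[0,-0.03,-0.16,0.62,0,0,0],[0,-0.03,-0.16,0.62,0,0,0],[0,-0.03,-0.16,0.62,0,0,0],[0,-0.03,-0.16,0.62,0,0,0],[0,-0.03,-0.16,0.62,0,0,0],[0,-0.03,-0.16,0.62,0,0,0]]';python3 st.py; python3 -m handwheel '[[0,0,0,0,0,0,0],[0,0,0,0,0,0,0],[0,0,0,0,0,0,0],[0,0,0,0,0,0,0],[0,0,0,0,0,0,0],[0,0,0,0,0,0,0],[0,0,0,0,0,0,0],[0,0,0,0,0,0,0],[0,0,0,0,0,0,0],[0,0,0,0,0,0,0],[0,0,0,0,0,0,0],[0,0,0,0,0,0,0]]' >/dev/null;python3 -m handwheel '[[0,0,0,0,0,0,0],[0,0,0,0,0,0,0],[0,0,0,0,0,0,0],[0,0,0,0,0,0,0],[0,0,0,0,0,0,0],[0,0,0,0,0,0,0],[0,0,0,0,0,0,0],[0,0,0,0,0,0,0],[0,0,0,0,0,0,0],[0,0,0,0,0,0,0],[0,0,0,0,0,0,0],[0,0,0,0,0,0,0]]' >/dev/null; python3 st.py; python3 - <<'E'
from h import *
for n in("top","side"): 
    im=avg(n,2); np.save(f"{n}7.npy",im); d=np.abs(im-np.load(f"avg_{n}.npy")).sum(2)
W=lambda x,y,z:(587.7+.191*x-.982*y,288.4+.982*x+.191*y,z)
# rack top / column now: profile of side image along z on press axis, before and after
for f in("avg_side","side6","side7"):
    im=np.load(f+".npy").astype('float32'); q=proj("side",[W(0,0,z) for z in range(255,420,6)]).astype('float32'); v=cv2.remap(im,q[None,:,0],q[None,:,1],1)[0]; print(f,v.round().astype(int).tolist())
E
```

```text
clock: 15.58
tool_pos: [520.0, 360.2, 279.5]
ee_rot: [0.099, 0.995, 0.003, 0.002]
contact_force: [3.4, 3.9, 1.0]
finger_gap: 8.6
gripper_force: 34.3
15.58 [520.  360.2 279.5] F [3.36 3.88 0.97] T [ 0.674 -0.522  0.01 ]
17.58 [520.  360.2 279.5] F [3.71 4.05 0.6 ] T [ 0.606 -0.583 -0.019]
avg_side [[65, 63, 62], [67, 64, 64], [62, 60, 59], [57, 55, 54], [57, 54, 54], [55, 52, 51], [58, 55, 54], [58, 57, 57], [62, 60, 57], [58, 55, 55], [56, 55, 53], [62, 60, 59], [60, 58, 57], [64, 62, 61], [89, 85, 86], [91, 88, 90], [125, 121, 124], [189, 185, 188], [191, 188, 190], [192, 188, 191], [179, 178, 183], [118, 149, 164], [113, 149, 164], [115, 150, 165], [115, 150, 165], [115, 149, 164], [115, 149, 164], [115, 149, 165]]
side6 [[68, 64, 63], [70, 68, 65], [65, 63, 61], [60, 57, 57], [59, 56, 55], [57, 55, 53], [61, 58, 57], [62, 60, 59], [64, 60, 58], [61, 58, 58], [59, 57, 56], [64, 62, 61], [63, 61, 60], [65, 62, 61], [94, 91, 91], [96, 93, 94], [127, 125, 127], [193, 188, 192], [196, 192, 195], [196, 193, 196], [183, 182, 188], [121, 153, 168], [118, 154, 169], [117, 153, 168], [118, 154, 169], [117, 153, 168], [118, 153, 169], [119, 153, 168]]
side7 [[56, 54, 54], [58, 55, 52], [63, 61, 60], [88, 85, 86], [96, 93, 94], [120, 118, 120], [138, 136, 138], [149, 145, 148], [201, 197, 201], [194, 194, 199], [129, 158, 172], [120, 157, 172], [122, 157, 172], [123, 157, 172], [122, 157, 171], [122, 157, 172], [120, 156, 171], [121, 156, 171], [120, 156, 171], [120, 156, 171], [125, 157, 170], [122, 158, 173], [121, 158, 173], [121, 158, 174], [121, 158, 174], [123, 159, 174], [123, 159, 174], [124, 159, 175]]
```

The rack has dropped about 66 mm, which matches the plate reaching the board. I'm lowering the pawl, releasing it and retreating.

```bash
python3 -m handwheel '[[0,0,0.03,-0.12,0,0,0],[0,0.01,0.07,-0.24,0,0,0],[0,0.02,0.11,-0.36,0,0,0],[0,0.02,0.13,-0.45,0,0,0],[0,0.02,0.13,-0.45,0,0,0],[0,0.02,0.13,-0.45,0,0,0]]'; python3 -m handwheel '[[25,0,0,0,0,0,0],[45,0,0,0,0,0,0],[45,0,0,0,0,0,0],[45,0,0,0,0,0,0],[45,0,0,0,0,0,0]]'; python3 -m handwheel '[[45,0,0,0.3,0,0,0],[45,0,0,0.9,0,0,0],[45,0,0,1.6,0,0,0],[45,0,0,2.3,0,0,0],[45,0,0,2.6,0,0,0],[45,-0.5,-1,2.6,0,0,0],[45,-1.2,-2,2.6,0,0,0],[45,-2,-3,2.6,0,0,0],[45,-2.5,-4,2.6,0,0,0],[45,-2.5,-4,2.6,0,0,0],[45,-2.5,-4,2.6,0,0,0]]'; python3 - <<'E'
from h import *
W=lambda x,y,z:(587.7+.191*x-.982*y,288.4+.982*x+.191*y,z)
np.save("top8.npy",avg("top",4)); np.save("side8.npy",avg("side",4))
for f in("avg","8"):
    im=np.load("avg_side.npy" if f=="avg" else "side8.npy").astype('float32').mean(2)
    P=lambda pts:cv2.remap(im,*[proj("side",pts).astype('float32')[None,:,i] for i in(0,1)],1)[0].mean().round()
    print("side pin, z 235..285 step 3",[int(P([W(63,y,z) for y in range(82,95,2)])) for z in range(235,286,3)])
im=np.load("top8.npy").astype('float32')
T=lambda pts:cv2.remap(im,*[proj("top",pts).astype('float32')[None,:,i] for i in(0,1)],1)[0].mean(0).round().astype(int).tolist()
print("left",[(y,T([W(x,y,74) for x in range(-35,35,2)])) for y in range(60,78,2)])
E
python3 st.py
```

```text
clock: 18.28
tool_pos: [520.9, 365.1, 260.7]
ee_rot: [0.099, 0.995, 0.002, 0.002]
contact_force: [3.9, 4.2, 1.8]
finger_gap: 8.5
gripper_force: 35.1
clock: 18.7
tool_pos: [519.9, 364.4, 260.2]
ee_rot: [0.099, 0.995, 0.001, 0.0]
contact_force: [0.3, 0.2, 0.8]
finger_gap: 44.9
gripper_force: 0.0
clock: 19.62
tool_pos: [418.5, 202.2, 365.2]
ee_rot: [0.101, 0.995, 0.001, 0.001]
contact_force: [0.4, 0.3, 0.1]
finger_gap: 44.6
gripper_force: 0.0
side pin, z 235..285 step 3 [63, 74, 103, 142, 172, 188, 186, 159, 118, 93, 90, 96, 103, 109, 114, 118, 120]
side pin, z 235..285 step 3 [142, 139, 131, 128, 152, 182, 195, 188, 150, 91, 49, 39, 40, 40, 38, 35, 32]
left [(60, [81, 93, 112]), (62, [78, 91, 111]), (64, [78, 92, 113]), (66, [79, 93, 114]), (68, [80, 95, 116]), (70, [82, 97, 119]), (72, [84, 99, 121]), (74, [85, 101, 124]), (76, [87, 103, 126])]
20.02 [420.7 205.4 364.4] F [0.03 0.78 0.43] T [-0.069  0.03  -0.034]
```

The pawl pin is back down, about 3 mm above its start (≈0.04 rad), and the robot is clear. Handing in.

```bash
python3 -c "
from plant import robot
print(robot.close_job())"
```

```text
the job is handed in; nothing more can be done
None
```

I handed the job in at about 20 s: the board lies flat on the pile, the press plate has sunk about 66 mm onto it, and the pawl is back on the wheel; no verdict came back, and I checked plate and pawl from the pictures, the board only before the plate came down.

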